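# Extractor on, then unscrew the cleaner jar

### The arm

A 7-joint arm with a two-finger parallel gripper is mounted at the origin on the work surface. World frame = base frame: x ahead of the robot, y to its left, z up, the work surface at z = 0. Lengths are in m, angles in rad, forces in N, time in s.
With the tool pointing down it reaches from about 0.425 to 0.95 m from the base axis. Payload 16.7 kg.
Tool frame: the origin (TCP) lies at the very end of the fingers, on their centre line; the grasp point (between the pads) lies 19 mm behind it (ctrl.pinch_z is the distance from the TCP to the grasp point, in m); z points along the fingers, y is the line along which they close (so a half turn about z gives the same grasp; the last joint's range is limited). The gripper opens to 94 mm and grips with 3 to 60 N. Pads are 16 mm wide; open, the fingers measure 119 mm over their backs; the gripper's body (75 mm by 177 mm) begins 78 mm behind the grasp point.
Start: joints at [1.018, 0.426, 0.074, 1.606, -0.034, 1.111, -0.067], TCP at [0.265, -0.621, 0.205] pointing down, gripper open.
Joint ranges: [-2.85, 2.85], [-0.5, 2.14], [-1.23, 1.37], [0.21, 2.46], [-1.02, 4.16], [0.16, 2.05], [-2.73, 2.73]. Speed limits (rad/s): [1.89, 1.89, 2.39, 2.39, 3.01, 3.01, 3.01].

### API

Orientations are given as a rotation vector (axis times angle).
In Python, from plant import readout, camera, sign_off, ctrl gives the robot as it stands.
- The arm moves only by the shell command python3 -m handwheel 'ROWS' [FORCE]. ROWS is JSON, one flat list of numbers, 7 for each row, row after row: the turn, a rotation vector about the tool's x, y, z in rad, then the shift along the tool's x, y, z in m, then the finger opening in m, from 0 to 0.094. A call has 1 to 5 rows; each row is the pose to reach, as a shift and turn from the pose commanded when the call began, along the tool's axes at that moment; what a row does not reach only later rows make up. A row lasts 1/10 s, in which the tool goes at most 50 mm and 8.59 degrees, less where a joint would pass 70% of its speed; a pose out of reach is approached as far as the arm can. A call with a gripper value outside its range is refused whole. The fingers move at their own pace and stop on an object; FORCE is the grip in N (left out, the last holds). Time passes only in rows, so rows that repeat a pose let the fingers close. It gives the time, the measured TCP pose, the force, the opening and the grip force at its end, in the units of the state.
- readout.get_state(): the state, without advancing time (a new reading comes with each control period).
- camera(name): name is "side" or "top"; returns a dict with "color" (420x560x3 uint8, blue, green, red), "vfov" (degrees; the focal length in pixels is half the picture's height over the tangent of half this angle, whatever the lens; pixels are square), "cx", "cy" (the principal point, pixels), "k1" (the pictures are not rectified: a ray, as slopes to the right and down, at radius r is drawn at 1 + k1 r^2 times it, then the intrinsics apply), "extrinsics" (4x4, takes a point from camera to world coordinates). Camera axes: x right, y up, looking along -z (the intrinsics and any distortion apply to the point x, -y, -z); pixel columns grow to the right and rows downward; lengths in m; the calibration is good to about 2 mm. A picture is of the moment at which its call begins. There is no depth.
- sign_off(): hands the job in; it is judged then, once.
The state is a dict: "t": time; "qpos": joint angles; "qd": joint speeds; "joint_efforts": joint torques, N m; "ee_pos": TCP position; "eef_rot": TCP orientation; "force": force on the tool from outside, world axes, zero at the start; "moment": the same for the moment, N m; "gripper_width": finger opening in m; "grasp_force": force on a finger pad.
Only numpy, scipy, OpenCV 4.12 (cv2) and the standard library are available. Lean on these libraries where they do the work, as an engineer would, in place of code of your own. Each camera call takes 0.05 s, during which the arm holds its last target. There are 200 camera calls.

### The job

Turn the fume extractor's speed dial so that its white pointer is at the long mark, leave it there, and then unscrew the ribbed cap of the cleaning-fluid jar, whose square base stands keyed in the metal holder so that it cannot turn: turn the cap anticlockwise about 55 degrees, until its threads are free, and only then lift it. Finish while holding the cap level in the gripper, straight over the jar, with about 2 cm of air between the cap's lower edge and the jar's rim; do not set it down or let go. The jar stays seated in its holder, and the cable tester, small switch and tape roll stay where they are.

Things in the scene. Friction and masses are not known exactly. Their poses are not given: they have to be found in the camera images.
- dial (a joint): angle (rad) of the extractor's speed dial: grows clockwise seen from above, range 0 to 2.6; at 0 the white pointer line on the dial's bar points along the extractor's -x; short white marks every 0.25 rad from 0 to 2.5, the one long, thick mark is at 1.25. Friction about 0.05 N m, no spring, stays where it is left
- dial_grip (a point): on the dial's vertical axis, 37 mm above the extractor's flat top; the dial's grip is an upright black bar 14 mm thick (along this point's y), 42 mm long (along its x), reaching from 23 mm below to 7 mm above this point, on a flat disc of 44 mm diameter. The point turns with the dial; the pointer is on its -x half
- extractor: grey box-shaped bench fume extractor 180 (x) x 200 (y) x 120 mm high with round grilles on its sides, fixed to the bench; origin at the centre of its underside; the dial's axis is at x = -20 mm, y = 0 in its frame
- holder: fixed aluminium jar holder, 94 x 94 mm and 28 mm high, with a square pocket of 68 x 68 mm, 22 mm deep (floor 6 mm above the bench); origin at the centre of its underside. It keeps the jar from turning (2 mm of play on each side) but not from being lifted out
- jar_rim (a point): centre of the rim (mouth) of the white jar, 99 mm above the jar's underside and 105 mm above the bench; z up, turns with the jar. Loose jar of about 0.65 kg: square body 64 x 64 mm, 62 mm high, sloping shoulder up to 70 mm, then a round neck. A sprung seal in the mouth pushes the closed cap up with about 8 N (so it is tight) and rises 2 mm when the cap is free
- cap_mid (a point): centre of the black ribbed round cap, half-way up its axis; z up, turns with the cap. Diameter 56 mm (57.5 over the ribs), 30 mm high: flat top 15 mm above and open lower edge 15 mm below this point; 0.07 kg. Screwed on, this point is 9 mm below the jar's rim, so the cap spans 81 to 111 mm above the bench
- jar: the same jar, origin at the centre of its underside, axes as jar_rim. The cap has four lugs under four thread segments of the neck. Yaw of cap_mid relative to the jar, anticlockwise from above: tight at 0; starts at 0 to 0.14 rad; lugs free from 0.75 rad, stop at about 1.2 rad (forced against it, they can jam). From 0.8 to 1.1 rad the cap lifts straight off; pulled up sooner it takes the jar with it
- tester: bystander: grey handheld cable tester, 120 x 62 x 28 mm, origin at the centre of its underside
- switch: bystander: small dark desktop network switch, 100 x 150 x 28 mm, origin at the centre of its underside
- tape: bystander: roll of grey tape lying flat, outer diameter 90 mm, 20 mm high, origin at the centre of its underside

How it is judged:
By the outcome, as a careful person would: the job done as asked, in the order asked, and still so for the second after the job is handed in, while the arm keeps its last pose, push and grip.
It also fails if it takes over 51 s, if anything falls off the work surface, if the arm or the gripper's body presses on something with over 40 N, if the wrist force passes 120 N, or if a joint passes its speed limit or range.

## Working session

There is one attempt and no reset: what is moved stays moved. The work goes in short steps, Python scripts to look and compute and a shell command to move; the robot and the scene stay as the last step left them, time stands still between calls to the robot, and variables do not carry over. Pictures are saved under pics/ and viewed, at most 10 in all, crops included, and the job is handed in when it is done.

```bash
mkdir -p pics; ls; python3 - <<'E'
from plant import readout,camera,ctrl
import cv2
s=readout.get_state();print({k:s[k] for k in('t','ee_pos','eef_rot','force','gripper_width')},ctrl.pinch_z)
for n in('top','side'):
    c=camera(n);cv2.imwrite(f'pics/{n}0.png',c['color']);print(n,c['vfov'],c['cx'],c['cy'],c['k1'],c['extrinsics'])
E
```

```text
pics
{'t': 0.0, 'ee_pos': array([ 0.26440189, -0.62057896,  0.20477333]), 'eef_rot': array([-3.07687416e+00, -6.28161382e-01,  5.23806797e-04]), 'force': array([-0.41461774, -0.41189525, -0.06330207]), 'gripper_width': 0.09406978067787261} 0.0188
top 48.578415820770665 274.82886113189255 209.357341661247 -0.15231803621594464 [[ 0.00781982  0.99589311 -0.09019843  0.54366944]
 [-0.99964343  0.00548235 -0.0261335  -0.01485708]
 [-0.02553168  0.09037063  0.99558088  1.28623988]
 [ 0.          0.          0.          1.        ]]
side 53.65062486913853 280.1155073387169 214.8640671322229 -0.08606101044873177 [[-0.72604592  0.46903396 -0.50285632  0.22797995]
 [-0.68748742 -0.51082675  0.51615607  0.39682244]
 [-0.01477773  0.7204604   0.69333861  0.65163832]
 [ 0.          0.          0.          1.        ]]
```

View pics/top0.png

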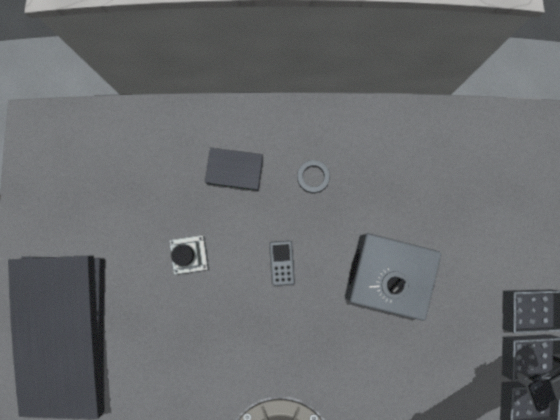

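View pics/side0.png

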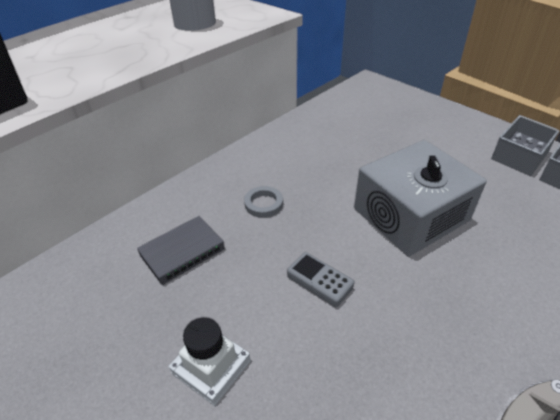

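Top view: cap at (183,255), holder around (188,255), dial at (396,285) with its marks to the left and below; the long mark is near (375,287). Side view: cap at (204,337), dial at (433,168). The bystanders lie clear of both. Next I'll measure.

```bash
cat > h.py <<'E'
import numpy as np,cv2
from plant import readout,camera
def K(c):
    f=c['color'].shape[0]/2/np.tan(np.radians(c['vfov']/2))
    return np.array([[f,0,c['cx']],[0,f,c['cy']],[0,0,1]]),np.array([c['k1'],0,0,0.])
def rays(c,px):
    k,d=K(c);u=cv2.undistortPoints(np.float64(px).reshape(-1,1,2),k,d,None,None).reshape(-1,2)
    E=c['extrinsics'];v=np.c_[u[:,0],-u[:,1],-np.ones(len(u))]@E[:3,:3].T
    return E[:3,3],v
def onz(c,px,z):
    o,v=rays(c,px);return o+v*((z-o[2])/v[:,2])[:,None]
def proj(c,P):
    E=c['extrinsics'];p=(np.atleast_2d(P)-E[:3,3])@E[:3,:3]
    k,d=K(c);return cv2.projectPoints(p*[1,-1,-1],np.zeros(3),np.zeros(3),k,d)[0].reshape(-1,2)
def rect(c,ctr,z,half,n):  # metric plan of plane z: rows: +x up, cols: +y left
    g=np.linspace(half,-half,n);X,Y=np.meshgrid(g,g,indexing='ij')
    p=proj(c,np.c_[ctr[0]+X.ravel(),ctr[1]+Y.ravel(),np.full(X.size,z)]).astype(np.float32).reshape(n,n,2)
    return cv2.remap(c['color'],p[...,0],p[...,1],cv2.INTER_CUBIC)
E
python3 - <<'E'
from h import *
T=camera('top');S=camera('side')
def blobs(c,box,m):
    x,y,w,h=box;g=c['color'][y:y+h,x:x+w]
    mk=m(g).astype(np.uint8);ct=max(cv2.findContours(mk,0,2)[0],key=cv2.contourArea);return ct.reshape(-1,2)+[x,y]
dark=lambda t:(lambda g:g.max(2)<t)
# cap
for n,c,b in(('top',T,(160,230,55,50)),('side',S,(170,305,80,60))):
    ct=blobs(c,b,dark(60));e=cv2.fitEllipse(ct);print(n,'cap ell',e,onz(c,[e[0]],.096 if n=='side' else .111)[0])
    b2=(160,225,60,60) if n=='top' else (150,300,120,110)
    ct=blobs(c,b2,lambda g:g.min(2)>140);r=cv2.minAreaRect(ct);print(' bright',r,onz(c,cv2.boxPoints(r),.028))
# extractor top
b=(340,225,110,105);g=T['color'];print('extr px',[g[y,x].tolist() for x,y in((420,260),(380,250),(345,230),(358,265))])
# plans
a=onz(T,[(396,285)],.157)[0];print('dial',a, onz(S,[(433,160)],.157)[0])
A=rect(T,a,.12,.06,400);B=rect(S,a,.12,.06,400)
cv2.imwrite('pics/d.png',np.hstack([A,B]))
j=onz(T,[(188,255)],.028)[0]
cv2.imwrite('pics/j.png',np.hstack([rect(T,j,.028,.07,400),rect(S,j,.028,.07,400)]))
E
```

```text
top cap ell ((182.8328857421875, 254.83026123046875), (19.140727996826172, 21.2735652923584), 92.69043731689453) [0.5325957  0.24940364 0.111     ]
 bright ((187.8199920654297, 254.23997497558594), (34.93107604980469, 34.082550048828125), 81.8698959350586) [[0.57351916 0.30900597 0.028     ]
 [0.58767483 0.21554593 0.028     ]
 [0.49402512 0.20035233 0.028     ]
 [0.47942678 0.2932303  0.028     ]]
side cap ell ((202.8125762939453, 338.3438415527344), (37.25517272949219, 40.176937103271484), 170.7073974609375) [0.53332176 0.25396573 0.096     ]
 bright ((209.49996948242188, 354.4999694824219), (108.99998474121094, 118.99998474121094), 90.0) [[0.70105056 0.25396061 0.028     ]
 [0.54369165 0.10578114 0.028     ]
 [0.40789546 0.24411671 0.028     ]
 [0.53595601 0.36765614 0.028     ]]
extr px [[130, 124, 117], [136, 130, 125], [122, 119, 115], [70, 68, 64]]
dial [ 0.463683   -0.28015174  0.157     ] [ 0.46998458 -0.2938915   0.157     ]
```

View pics/d.png

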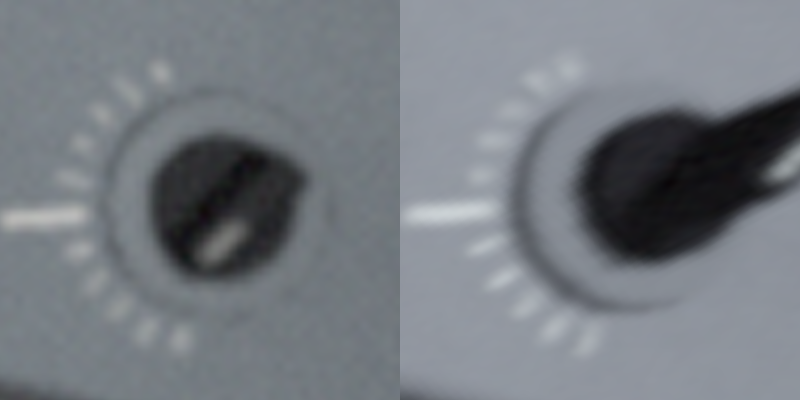

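View pics/j.png

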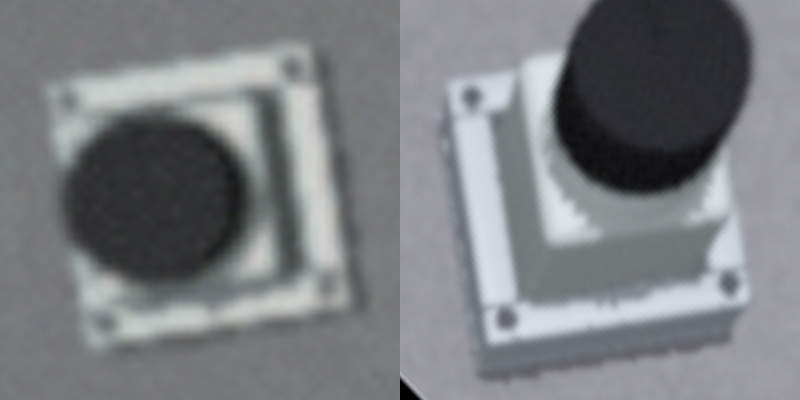

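The rectified dial plan shows the 0 mark at the bottom right (182,341), the long mark pointing left (45,217), and the pointer on the lower-left half of the bar, so about 0.5 rad now. The jar plan shows the cap on the jar, with the holder's outline clear. Now I'll measure the dial axis and angles precisely.

```bash
cat > dial.py <<'E'
from h import *
def marks(c,ctr,n=600,half=.05):
    A=rect(c,ctr,.12,half,n);g=cv2.cvtColor(A,6).astype(np.float32)
    th=g-cv2.GaussianBlur(g,(0,0),20)
    m=cv2.morphologyEx((th>14).astype(np.uint8),2,np.ones((3,3)));N,l,s,cc=cv2.connectedComponentsWithStats(m)
    sc=2*half/(n-1);out=[]
    for i in range(1,N):
        if s[i,4]<60:continue
        x,y=cc[i];out.append((ctr[0]+half-y*sc,ctr[1]+half-x*sc,s[i,4]))
    return np.array(out)
if __name__=='__main__':
    from scipy.optimize import least_squares as LS
    for n in('top','side'):
        c=camera(n);ctr=(.4637,-.2802)
        M=marks(c,ctr);r=np.hypot(M[:,0]-.462,M[:,1]+.282);M=M[(r>.031)&(r<.055)];L=M[np.argmax(M[:,2])];Sh=M[M[:,2]<.7*L[2]]
        f=LS(lambda p:np.hypot(Sh[:,0]-p[0],Sh[:,1]-p[1])-p[2],[.462,-.282,.039],loss='soft_l1',f_scale=.001);p=f.x
        a=lambda q:np.degrees(np.arctan2(q[...,1]-p[1],q[...,0]-p[0]))
        print(n,p,'long',a(L),'short',np.sort(a(Sh)%360).round(1),'rms',np.sqrt(np.mean(f.fun**2)))
        # pointer line: bright, on bar top z=.164
        A=rect(c,p[:2],.164,.03,600);g=cv2.cvtColor(A,6);sc=.06/599
        Y,X=np.mgrid[:600,:600];inn=np.hypot(X-299.5,Y-299.5)<215
        cv2.imwrite(f'pics/b_{n}.png',A)
        N,l,s,cc=cv2.connectedComponentsWithStats(((g>95)&inn).astype(np.uint8))
        for i in range(1,N):
            if s[i,4]<800: continue
            ys,xs=np.nonzero(l==i);w=np.c_[.03-ys*sc,.03-xs*sc];m=w.mean(0);u=np.linalg.svd(w-m,full_matrices=False)[2][0];u*=np.sign(u@m)
            print('  blob',s[i,4],'mean mm',m*1e3,'dir',np.degrees(np.arctan2(u[1],u[0])),'ang',np.degrees(np.arctan2(m[1],m[0])))
    cv2.imwrite('pics/b.png',np.hstack([cv2.resize(cv2.imread(f'pics/b_{n}.png'),(400,400)) for n in('top','side')]))
E
python3 dial.py
```

```text
top [ 0.46253584 -0.28428769  0.04210484] long 94.73587218362675 short [ 22.1  36.4  50.9  65.4  80.3 109.6 152.2 166.9] rms 0.0011194616043738025
  blob 25958 mean mm [ -7.09701211 -12.76053484] dir 155.2860656743104 ang -119.08144918266885
  blob 5360 mean mm [-8.29479481  7.73727979] dir 133.95560017715127 ang 136.99165679100784
side [ 0.46436155 -0.28646827  0.04226408] long 95.00033878376911 short [109.6 124.7 139.4 139.6 153.2 259.9 279.3] rms 0.0019634949950001848
  blob 89520 mean mm [-1.36425208 -3.29952512] dir -169.92331305648796 ang -112.46358839414752
```

View pics/b.png

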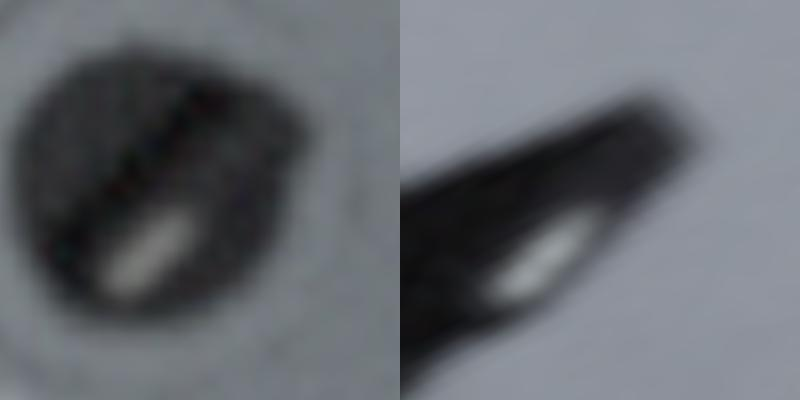

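Axis is about (0.463, -0.285). The long mark is at 94.9° and the pointer at about 135.5° (dial about 0.53 rad), so a clockwise turn of about 40.6° is needed. I'll start moving.

```bash
cat > go.py <<'E'
import sys,numpy as np
from scipy.spatial.transform import Rotation as R
from plant import readout
# args: x y z yaw_of_tool_y(deg) -> turn & shift in current tool axes
x,y,z,a=map(float,sys.argv[1:5]);s=readout.get_state()
C=R.from_rotvec(s['eef_rot']);ya=np.radians(a);Y=np.array([np.cos(ya),np.sin(ya),0]);Z=np.array([0,0,-1.]);
T=R.from_matrix(np.c_[np.cross(Y,Z),Y,Z])
print('turn',(C.inv()*T).as_rotvec().round(4),'shift',C.inv().apply(np.array([x,y,z])-s['ee_pos']).round(4))
Yc=C.as_matrix()[:,1];print('t',s['t'],'pos',s['ee_pos'].round(4),'yaw_y',np.degrees(np.arctan2(Yc[1],Yc[0])).round(2),'tiltz',C.as_matrix()[:,2].round(4),'F',s['force'].round(1),'M',s['moment'].round(2),'w',round(s['gripper_width'],4),'g',round(s['grasp_force'],1),'q7',s['qpos'][6].round(2))
E
python3 -m handwheel '[0,0,-0.149,0.04,-0.029,0,0.06, 0,0,-0.298,0.08,-0.058,0,0.06, 0,0,-0.447,0.12,-0.087,0,0.06, 0,0,-0.596,0.16,-0.116,0,0.06, 0,0,-0.745,0.2,-0.145,0,0.06]' 20; python3 go.py .463 -.285 .195 45.5
```

```text
t: 0.8
ee_pos: [0.3924, -0.4074, 0.2057]
eef_rot: [2.633, 1.713, -0.0]
force: [0.7, -0.3, -0.8]
gripper_width: 0.0607
grasp_force: 0.0
turn [ 1.0000e-04  4.0000e-04 -1.2112e+00] shift [0.1405 0.015  0.0107]
t 0.8 pos [ 0.3924 -0.4074  0.2057] yaw_y -23.9 tiltz [ 2.e-04 -4.e-04 -1.e+00] F [ 0.7 -0.3 -0.8] M [ 0.02 -0.1  -0.03] w 0.0607 g 0.0 q7 0.23
```

```bash
python3 -m handwheel '[0,0,-0.149,0.035,0.004,0.003,0.05, 0,0,-0.298,0.07,0.008,0.006,0.05, 0,0,-0.447,0.105,0.012,0.009,0.05, 0,0,-0.596,0.14,0.015,0.011,0.05, 0,0,-0.745,0.14,0.015,0.011,0.05]'>/dev/null; python3 -m handwheel '[0,0,-0.149,0,0,0,0.05, 0,0,-0.298,0,0,0,0.05, 0,0,-0.447,0,0,0,0.05, 0,0,-0.47,0,0,0,0.05, 0,0,-0.47,0,0,0,0.05]' ; python3 go.py .463 -.285 .141 45.5
python3 - <<'E'
from h import *
A=camera('top')['color'][235:335,330:460];B=camera('side')['color'][100:250,340:535]
cv2.imwrite('pics/c1.png',np.hstack([cv2.resize(A,(400,308)),cv2.resize(B,(400,308))]))
E
```

```text
t: 1.8
ee_pos: [0.4628, -0.2878, 0.1945]
eef_rot: [-1.198, -2.904, -0.0]
force: [0.3, -0.0, -0.1]
gripper_width: 0.0499
grasp_force: 0.0
turn [ 0.0001 -0.0001 -0.0056] shift [0.0018 0.0021 0.0535]
t 1.8 pos [ 0.4628 -0.2878  0.1945] yaw_y 45.18 tiltz [ 0.e+00  1.e-04 -1.e+00] F [ 0.3 -0.  -0.1] M [ 0.   -0.18 -0.02] w 0.0499 g 0.0 q7 1.12
```

View pics/c1.png

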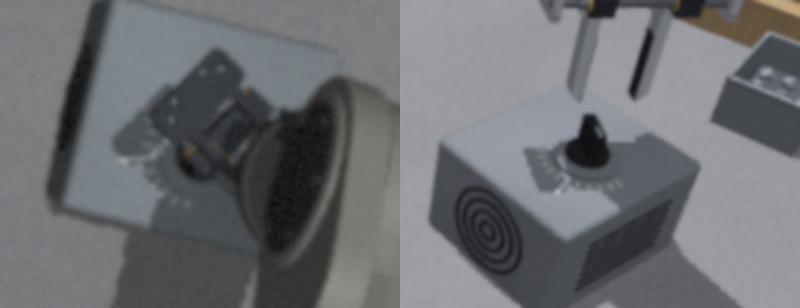

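The side crop shows both fingers straddling the bar, which is at about (593,135) midway between the tips. The arm hides the dial from the top camera. I'll descend and close.

```bash
python3 -m handwheel '[0,0,0,0.002,0.002,0.025,0.05, 0,0,-0.005,0.002,0.002,0.048,0.05, 0,0,-0.005,0.002,0.002,0.053,0.05, 0,0,-0.005,0.002,0.002,0.053,0.05, 0,0,-0.005,0.002,0.002,0.053,0.03]' 10; python3 go.py .463 -.285 .141 45.5; python3 -m handwheel '[0,0,0,0,0,0,0.03, 0,0,0,0,0,0,0.014, 0,0,0,0,0,0,0.005, 0,0,0,0,0,0,0.005, 0,0,0,0,0,0,0.005]' 10;python3 go.py .463 -.285 .141 45.5
```

```text
t: 2.4
ee_pos: [0.4633, -0.285, 0.1424]
eef_rot: [1.187, 2.908, -0.0]
force: [-0.4, 0.8, 0.4]
gripper_width: 0.0451
grasp_force: 0.0
turn [0.0003 0.0008 0.0019] shift [ 0.0003 -0.0002  0.0014]
t 2.4 pos [ 0.4633 -0.285   0.1424] yaw_y 45.61 tiltz [ 8.e-04 -4.e-04 -1.e+00] F [-0.4  0.8  0.4] M [ 0.03 -0.11  0.03] w 0.0451 g 0.0 q7 1.09
t: 2.9
ee_pos: [0.4629, -0.285, 0.1418]
eef_rot: [1.186, 2.909, -0.0]
force: [-1.9, -0.7, 4.3]
gripper_width: 0.0136
grasp_force: 10.0
turn [-0.0001  0.0003  0.0026] shift [-0.0001  0.0001  0.0008]
t 2.9 pos [ 0.4629 -0.285   0.1418] yaw_y 45.65 tiltz [ 1.e-04 -3.e-04 -1.e+00] F [-1.9 -0.7  4.3] M [-0.09  0.29  0.  ] w 0.0136 g 10.0 q7 1.09
```

Width is 13.6 mm with small forces, so it's a good grasp. I'll turn 0.71 rad clockwise (+z of the tool).

```bash
python3 -m handwheel '[0,0,0.1,0,0,0,0.005, 0,0,0.24,0,0,0,0.005, 0,0,0.38,0,0,0,0.005, 0,0,0.52,0,0,0,0.005, 0,0,0.64,0,0,0,0.005]' 20 >/dev/null; python3 go.py .463 -.285 .141 4.9; python3 -m handwheel '[0,0,0.05,0,0,0,0.005, 0,0,0.07,0,0,0,0.005, 0,0,0.07,0,0,0,0.005]' 20; python3 go.py .463 -.285 .141 4.9
```

```text
turn [-0.0005  0.0004  0.0654] shift [0.0001 0.0005 0.0008]
t 3.4 pos [ 0.4625 -0.2852  0.1418] yaw_y 8.65 tiltz [-4.e-04 -4.e-04 -1.e+00] F [-4.  -2.   5.8] M [-0.36  0.95 -0.03] w 0.0138 g 20.0 q7 0.48
t: 3.7
ee_pos: [0.4625, -0.2853, 0.1418]
eef_rot: [-2.124, -2.315, 0.001]
force: [-4.7, -1.4, 6.2]
gripper_width: 0.0138
grasp_force: 20.0
turn [-0.0006  0.0005  0.0002] shift [0.0002 0.0006 0.0008]
t 3.7 pos [ 0.4625 -0.2853  0.1418] yaw_y 4.91 tiltz [-5.e-04 -5.e-04 -1.e+00] F [-4.7 -1.4  6.2] M [-0.39  1.   -0.02] w 0.0138 g 20.0 q7 0.42
```

```bash
python3 -m handwheel '[0,0,0,0,0,0,0.02, 0,0,0,0,0,0,0.04, 0,0,0,0,0,0,0.05, 0,0,0,0,0,0,0.05]' >/dev/null; python3 -m handwheel '[0,0,0,0,0,-0.02,0.06, 0,0,0,0,0,-0.06,0.08, 0,0,0,0,0,-0.07,0.094, 0,0,0,0,0,-0.07,0.094]'; python3 go.py .533 .2525 .2 0
```

```text
t: 4.5
ee_pos: [0.4637, -0.2853, 0.2131]
eef_rot: [2.121, 2.314, 0.001]
force: [0.7, -0.1, -1.1]
gripper_width: 0.0726
grasp_force: 0.0
turn [0.0026 0.0017 0.0868] shift [0.5298 0.1156 0.0124]
t 4.5 pos [ 0.4637 -0.2853  0.2131] yaw_y 4.97 tiltz [ 0.0027 -0.0016 -1.    ] F [ 0.7 -0.1 -1.1] M [-0.03 -0.08  0.02] w 0.0726 g 0.0 q7 0.45
```

```bash
python3 -m handwheel '[0,0,0,0.03,0.008,0,0.094, 0,0,0.02,0.07,0.02,0.001,0.094, 0,0,0.04,0.115,0.03,0.003,0.094, 0,0,0.06,0.16,0.04,0.004,0.094, 0,0,0.087,0.21,0.05,0.006,0.094]'>/dev/null; python3 go.py .533 .2525 .2 0
sed -i 's/(.4637,-.2802)/(.4635,-.285)/' dial.py; python3 dial.py
```

```text
turn [-0.0012 -0.0002 -0.0018] shift [0.3235 0.0387 0.0043]
t 5.0 pos [ 0.4937 -0.0709  0.2042] yaw_y -0.1 tiltz [-1.2e-03  2.0e-04 -1.0e+00] F [ 1.1 -0.1 -0.3] M [-0.02 -0.12 -0.01] w 0.0943 g 0.0 q7 -0.07
top [ 0.46233189 -0.28406526  0.04202448] long 94.59325005454393 short [ 21.8  35.8  50.6  64.7  80.1 109.3 152.4 167.1] rms 0.001270966613207615
  blob 6384 mean mm [ 14.02412542 -13.09053623] dir 45.97355584547295 ang -43.028019000976265
  blob 4179 mean mm [-0.9162555  10.23302777] dir 96.6620851675131 ang 95.11656470669628
  blob 15580 mean mm [-14.09269193  -9.89153724] dir -55.323473589965964 ang -144.9353188902481
side [ 0.4637893  -0.28296167  0.03893238] long -91.00294320083843 short [110.5 126.9 142.6 143.2 157.2 251.9 306.4 318.2] rms 0.0025146062005519253
  blob 95398 mean mm [ 2.57795537 -0.26850974] dir 19.118167104638424 ang -5.946263302848859
```

View pics/b.png

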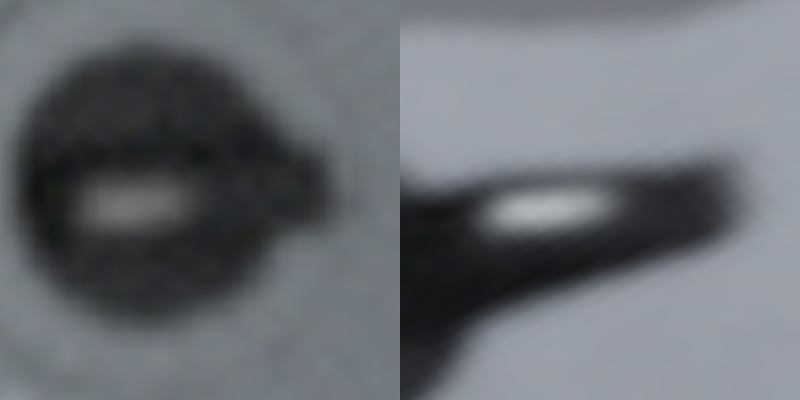

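Top view: the pointer line, centred at (135,205), now points straight at the long mark (95° against 94.6°). The dial is done. On to the cap.

```bash
python3 -m handwheel '[0,0,0,0.04,0.005,0,0.094, 0,0,0,0.09,0.012,0.002,0.094, 0,0,0,0.14,0.018,0.003,0.094, 0,0,0,0.19,0.025,0.004,0.094, 0,0,0,0.235,0.03,0.004,0.094]'>/dev/null;  python3 -m handwheel '[0,0,0,0.04,0.005,0,0.094, 0,0,0,0.07,0.008,0,0.094, 0,0,0,0.0885,0.0087,0,0.094, 0,0,0,0.0885,0.0087,0,0.094]'>/dev/null; python3 go.py .533 .2527 .083 0
python3 - <<'E'
from h import *
S=camera('side')
g=S['color'][250:420,130:300];cv2.imwrite('pics/s2.png',cv2.resize(g,(510,510)))
E
```

```text
turn [-0.0022 -0.0009  0.0037] shift [-0.0012  0.0013  0.1169]
t 6.0 pos [0.5319 0.2538 0.1999] yaw_y 0.21 tiltz [-2.2e-03  9.0e-04 -1.0e+00] F [ 0.6 -0.2 -0.6] M [-0.02 -0.11  0.04] w 0.0943 g 0.0 q7 -0.74
```

View pics/s2.png

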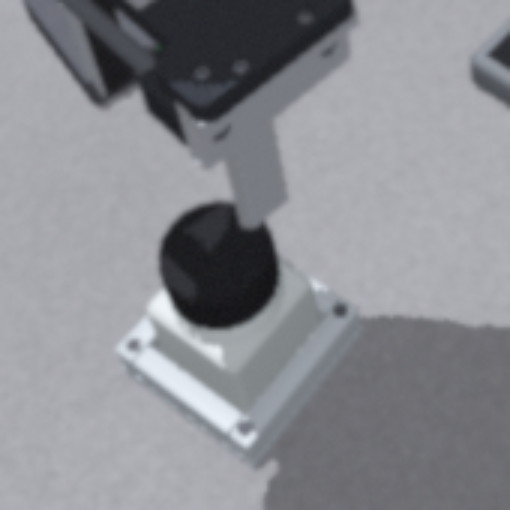

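Side crop: the near finger is above the cap's edge at (260,220) and the cap is centred at (220,262), as expected from above. I'll descend.

```bash
python3 -m handwheel '[0,0,0.003,-0.001,0.001,0.03,0.094, 0,0,0.003,-0.001,0.001,0.06,0.094, 0,0,0.003,-0.001,0.001,0.09,0.094, 0,0,0.003,-0.001,0.001,0.11,0.094, 0,0,0.003,-0.001,0.001,0.117,0.094]'>/dev/null;  python3 go.py .533 .2527 .083 0; python3 -m handwheel '[0,0,0,0,0,0,0.08, 0,0,0,0,0,0,0.07, 0,0,0,0,0,0,0.063, 0,0,0,0,0,0,0.058, 0,0,0,0,0,0,0.056]' 6; python3 go.py .533 .2527 .083 0
```

```text
turn [-0.0033  0.0019 -0.0043] shift [ 0.0048  0.     -0.0011]
t 6.55 pos [0.5329 0.2479 0.0819] yaw_y -0.25 tiltz [-0.0033 -0.0019 -1.    ] F [1.  0.5 0.5] M [-0.01 -0.07 -0.06] w 0.0937 g 0.0 q7 -0.82
t: 7.05
ee_pos: [0.5342, 0.2503, 0.0851]
eef_rot: [2.225, 2.218, 0.001]
force: [-4.9, -0.3, 3.5]
gripper_width: 0.0581
grasp_force: 2.1
turn [ 0.0007 -0.0003 -0.0031] shift [ 0.0024 -0.0012  0.0021]
t 7.05 pos [0.5342 0.2503 0.0851] yaw_y -0.18 tiltz [ 7.e-04  3.e-04 -1.e+00] F [-4.9 -0.3  3.5] M [ 0.    1.03 -0.03] w 0.0581 g 2.1 q7 -0.82
```

```bash
python3 -m handwheel '[0,0,0,0,0,0,0.066, 0,0,0,0.0024,-0.0015,0.002,0.07, 0,0,0,0.0024,-0.0015,0.002,0.07, 0,0,0,0.0024,-0.0015,0.002,0.066]' 6 ; python3 -m handwheel '[0,0,0,0,0,0,0.060, 0,0,0,0,0,0,0.056, 0,0,0,0,0,0,0.054, 0,0,0,0,0,0,0.052]' 6; python3 go.py .533 .2527 .083 0
```

```text
t: 7.45
ee_pos: [0.5324, 0.2527, 0.0825]
eef_rot: [-2.224, -2.218, 0.0]
force: [-0.3, 0.7, -0.1]
gripper_width: 0.0668
grasp_force: 0.0
t: 7.85
ee_pos: [0.5328, 0.2526, 0.0826]
eef_rot: [2.225, 2.218, 0.001]
force: [2.3, -0.0, -1.3]
gripper_width: 0.0563
grasp_force: 6.0
turn [ 0.0004 -0.0002 -0.0032] shift [ 0.0001  0.0002 -0.0004]
t 7.85 pos [0.5328 0.2526 0.0826] yaw_y -0.18 tiltz [ 4.e-04  2.e-04 -1.e+00] F [ 2.3 -0.  -1.3] M [-0.04 -0.49  0.03] w 0.0563 g 6.0 q7 -0.83
```

```bash
python3 -m handwheel '[0,0,0,0,0,0,0.05, 0,0,0,0,0,0,0.05]' 35 ; python3 go.py .533 .2527 .083 0; python3 -m handwheel '[0,0,-0.04,0,0,0,0.05, 0,0,-0.1,0,0,0,0.05, 0,0,-0.17,0,0,0,0.05, 0,0,-0.24,0,0,0,0.05, 0,0,-0.3,0,0,0,0.05]' 35;python3 go.py .533 .2527 .083 55
```

```text
t: 8.05
ee_pos: [0.5327, 0.2525, 0.0826]
eef_rot: [2.225, 2.218, 0.0]
force: [2.0, 0.3, -0.9]
gripper_width: 0.0555
grasp_force: 35.0
turn [ 0.0003 -0.0001 -0.0032] shift [ 0.0002  0.0003 -0.0004]
t 8.05 pos [0.5327 0.2525 0.0826] yaw_y -0.18 tiltz [ 3.e-04  1.e-04 -1.e+00] F [ 2.   0.3 -0.9] M [-0.06 -0.59 -0.02] w 0.0555 g 35.0 q7 -0.83
t: 8.55
ee_pos: [0.5324, 0.2526, 0.0826]
eef_rot: [-1.865, -2.528, 0.0]
force: [0.3, -1.0, -0.5]
gripper_width: 0.0557
grasp_force: 35.0
turn [-2.000e-04 -2.000e-04 -6.602e-01] shift [-0.0001  0.0006 -0.0004]
t 8.55 pos [0.5324 0.2526 0.0826] yaw_y 17.17 tiltz [-2.e-04  0.e+00 -1.e+00] F [ 0.3 -1.  -0.5] M [-0.01 -0.26 -0.12] w 0.0557 g 35.0 q7 -0.56
```

```bash
python3 -m handwheel '[0,0,-0.07,0,0,0,0.05, 0,0,-0.14,0,0,0,0.05, 0,0,-0.21,0,0,0,0.05, 0,0,-0.28,0,0,0,0.05, 0,0,-0.35,0,0,0,0.05]';python3 go.py .533 .2527 .083 54; python3 -m handwheel '[0,0,-0.07,0,0,0,0.05, 0,0,-0.14,0,0,0,0.05, 0,0,-0.21,0,0,0,0.05, 0,0,-0.28,0,0,0,0.05, 0,0,-0.28,0,0,0,0.05]' ;python3 go.py .533 .2527 .083 55
python3 - <<'E'
from h import *
S=camera('side')
g=S['color'][250:420,130:300];cv2.imwrite('pics/s3.png',cv2.resize(g,(510,510)))
E
```

```text
t: 9.05
ee_pos: [0.5325, 0.2526, 0.0827]
eef_rot: [-1.396, -2.814, 0.0]
force: [-0.1, -1.1, 3.5]
gripper_width: 0.0556
grasp_force: 35.0
turn [-0.      0.     -0.2927] shift [-0.0002  0.0004 -0.0003]
t 9.05 pos [0.5325 0.2526 0.0827] yaw_y 37.23 tiltz [-0. -0. -1.] F [-0.1 -1.1  3.5] M [-0.22  0.04 -0.03] w 0.0556 g 35.0 q7 -0.26
t: 9.55
ee_pos: [0.5328, 0.2529, 0.083]
eef_rot: [0.99, 2.981, 0.001]
force: [0.2, 0.4, 5.6]
gripper_width: 0.0555
grasp_force: 35.0
turn [ 0.0008  0.0001 -0.0303] shift [-0.0003 -0.      0.    ]
t 9.55 pos [0.5328 0.2529 0.083 ] yaw_y 53.26 tiltz [ 5.e-04  6.e-04 -1.e+00] F [0.2 0.4 5.6] M [ 0.01 -0.09 -0.  ] w 0.0555 g 35.0 q7 -0.01
```

View pics/s3.png

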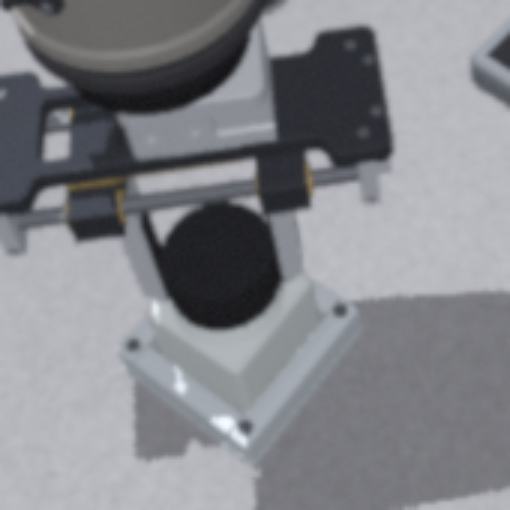

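The picture shows the jar still seated and the fingers on the cap. The twist torque has vanished and the seal pushes up at about 5.6 N, so the cap is free. I'll lift gently first.

```bash
python3 -m handwheel '[0,0,0,0,0,-0.002,0.05, 0,0,0,0,0,-0.004,0.05, 0,0,0,0,0,-0.006,0.05, 0,0,0,0,0,-0.006,0.05]';python3 go.py .5325 .2527 .1266 53.3
```

```text
t: 10.0
ee_pos: [0.5325, 0.2526, 0.0887]
eef_rot: [0.994, 2.98, -0.0]
force: [0.9, 0.3, -0.7]
gripper_width: 0.0561
grasp_force: 35.0
turn [-0.      0.     -0.0033] shift [ 0.0001  0.0001 -0.0379]
t 10.0 pos [0.5325 0.2526 0.0887] yaw_y 53.11 tiltz [ 0. -0. -1.] F [ 0.9  0.3 -0.7] M [ 0.1  -0.2   0.04] w 0.0561 g 35.0 q7 -0.01
```

Only the cap's weight (-0.7 N) is on the wrist, so I'll lift the rest.

```bash
python3 -m handwheel '[0,0,0,0,0,-0.006,0.05, 0,0,0,0,0,-0.014,0.05, 0,0,0,0,0,-0.023,0.05, 0,0,0,0,0,-0.032,0.05, 0,0,0,0,0,-0.038,0.05]'>/dev/null; python3 -m handwheel '[0,0,0,0,0,0,0.05, 0,0,0,0,0,0,0.05, 0,0,0,0,0,0,0.05]'>/dev/null;python3 go.py .5325 .2527 .1266 53.3
python3 - <<'E'
from h import *
S=camera('side');print(proj(S,[[.5325,.2527,.105],[.5325,.2527,.125],[.5325,.2527,.155],[.5325,.2527,.14]]))
g=S['color'][250:420,130:300];cv2.imwrite('pics/s4.png',cv2.resize(g,(510,510)))
E
```

```text
turn [-0.0004 -0.0002 -0.0034] shift [ 0.0001  0.0003 -0.0004]
t 10.8 pos [0.5324 0.2524 0.1262] yaw_y 53.11 tiltz [-4.e-04 -2.e-04 -1.e+00] F [-0.6  0.  -1.6] M [ 0.03 -0.11 -0.05] w 0.0555 g 35.0 q7 0.03
[[202.91792033 335.04883459]
 [200.85128646 327.94848576]
 [197.56733135 316.61960574]
 [199.23797093 322.3900093 ]]
```

View pics/s4.png

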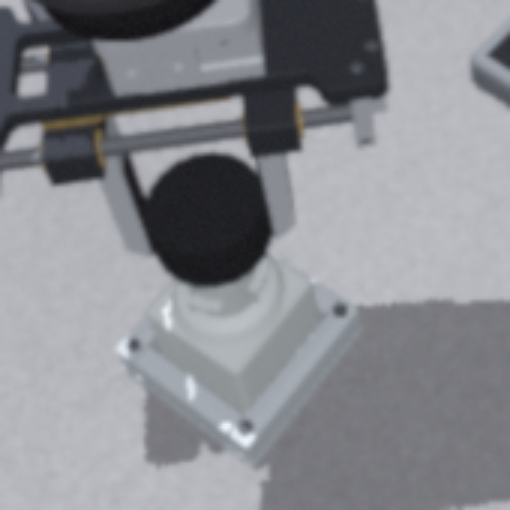

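The cap is centred at (210,218) in the crop against a predicted (208,217), so it is where it should be. The neck is free below it and the jar is seated. I'm handing in.

```bash
python3 -c "
from plant import sign_off
print(sign_off())"
```

```text
the job is handed in; nothing more can be done
None
```

I turned the dial to the long mark (pointer within about 2° by camera) and unscrewed the cap by about 53°; it is now held level, straight over the seated jar with about 2 cm of air, and the job was handed in at about 11 s.

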